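# Index the find turntable on by one notch

## Task

Show the next side of the find: with the fingertips, press the round button on the arm of the turntable in, and keeping it in, push the arm round clockwise (seen from above) to the very next notch of the ring, no further. Then let the button spring up so that it locks there, and move clear. Grasp nothing, do not touch the find on the platform, which must stay near its middle, and leave the other things where they are.

Things in the scene. Friction and masses are not known exactly. Their poses are not given: they have to be found in the camera images.
- platform (a joint): Turning angle of the platform with its arm and button, rad: 0 in the notch it starts in, growing clockwise seen from above. Notches are 45 degrees (0.785 rad) apart, so the next one is at 0.785. It turns on a plain bearing with light drag (about 0.05 N m), about a vertical axis.
- plunger (a joint): How far the button is pressed in, m: 0 up (locked when its latch tooth sits in a notch), 0.014 at its end stop; the ring is cleared from 0.011. Spring force 3 N (up) to 7 N (in). Let go between notches it stays 10 mm in, its tooth under the ring, and the arm can still be pushed on; within 0.025 rad of a notch it pops up and locks, unless a finger holds it over 4 mm in.
- button_top (a point): Centre of the top face of the black round button (51 mm across, flat), z 0.070 when up; it moves with the button. The button sits inside an open round aluminium collar on the end of the platform's arm: inner diameter 54 mm, outer 62 mm, top at z 0.072, so fingertips that press the button in stand inside the collar and can push the arm round by its wall. Its centre is 125 mm from the turning axis.
- platform_centre (a point): Centre of the top face of the grey round platform (144 mm across, top at z 0.060), on its vertical turning axis. Beneath it is a fixed aluminium ring 200 mm across, z 0.036 to 0.044, with eight notches 14 mm wide in its edge, on a fixed grey foot that stands at a different place and yaw each time.
- next_notch (a point): The next notch clockwise, in the fixed ring: a point on its middle line 93 mm from the turning axis, at the ring's top face (z 0.044). The button ends on the ray from the axis through this point.
- find_1: The find: brown stone fragment 22x33x18 mm lying loose on the platform near the middle; origin at the centre of its underside. It turns along with the platform.
- find_2: Bystander, loose: earthy brown stone fragment 19x24x18 mm; origin at the centre of its underside. Stands on the table beside the turntable, away from the arm's way.
- bone_bit_2: Bystander, loose: pale tan bone fragment 23x32x19 mm; origin at the centre of its underside. Stands on the table beside the turntable, away from the arm's way.
- vial_1: Bystander, loose: upright sample vial with screw cap, 23 mm across, 54 mm tall; origin at the centre of its underside. Stands on the table beside the turntable, away from the arm's way.
- marker_1: Bystander, loose: black marker pen lying flat, 12x132x12 mm; origin at the centre of its underside. Off to one side.
- blower: Bystander, loose: black rubber dust blower lying flat, 53x111x55 mm; origin at the centre of its underside. Off to one side.
- vial_2: Bystander, loose: upright sample vial with screw cap, 23 mm across, 54 mm tall; origin at the centre of its underside. Off to one side.
- blade_pack_1: Bystander, loose: flat blue packet 26x68x9 mm; origin at the centre of its underside. Off to one side.

How it is judged (in metres and radians):
On the way, in this order (a step that is already met when the one before it is completed fails the run):
1. the button is pressed in by the fingers while the platform is still in its first notch (value of joint plunger above 0.009 m and value of joint platform below 0.12 rad and contact force between the fingers and plunger above 1 N), for 0.1 s.
2. the platform is between the two notches with the button in (value of joint plunger above 0.006 m and value of joint platform between 0.25 and 0.65 rad), for 0.05 s.
At the end, for the whole second after the job is handed in: The platform rests at the next notch (0.75 to 0.82 rad clockwise of its start) with the button sprung up (within 2 mm of fully up), and the find still lies on the platform within 30 mm of its centre (value of joint platform between 0.75 and 0.82 rad and value of joint plunger below 0.002 m and velocity of joint platform between -0.05 and 0.05 rad/s and horizontal distance between find_1 and platform_centre below 0.03 m and height (world z) of find_1 above 0.05 m); the robot touches nothing.
It fails at once if the platform is turned more than 0.2 rad past the next notch, or more than 0.15 rad the wrong way (value of joint platform above 0.985 rad or value of joint platform below -0.15 rad).
It fails at once if the find is touched by the robot, lifted, or moved off the middle (contact force between any of the arm, the fingers and find_1 above 0.3 N or height (world z) of find_1 above 0.085 m or horizontal distance between find_1 and platform_centre above 0.04 m).
It fails at once if a bystander is moved by more than 20 mm (distance of any of find_2, bone_bit_2, vial_1, marker_1, blower, vial_2, blade_pack_1 from where it was at the start of the episode above 0.02 m).
It also fails if it takes over 35 s, if anything falls off the work surface, if the arm or the gripper's body presses on something with over 40 N, if the wrist force passes 120 N, or if a joint passes its speed limit or range.

## Robot

A 6-joint arm with a two-finger parallel gripper is mounted at the origin on a cart in front of the work surface, level with it; the furniture and walls round the work are solid. World frame = base frame: x ahead of the robot, y to its left, z up, the work surface at z = 0. Lengths are in m, angles in degrees, forces in N, time in s.
With the tool pointing down it reaches from about 0.375 to 0.9 m from the base axis. Payload 3.1 kg.
Tool frame: the origin (TCP) lies at the very end of the fingers, on their centre line; the grasp point (between the pads) lies 19 mm behind it; z points along the fingers, x is the direction in which the jaws open and shut, and the axes are right-handed (so a half turn about z gives the same grasp; the last joint's range is limited). The gripper opens to 87 mm and grips with 3 to 60 N. Pads are 19 mm wide; open, the fingers measure 117 mm over their backs; the gripper's body (75 mm by 190 mm) begins 51 mm behind the grasp point.
Start: joints at [52.855, 30.224, 82.088, -0, 67.689, -10.227], TCP at [0.283, 0.557, 0.223] pointing down, gripper open.
Joint ranges: [-176.69, 176.69], [-43.24, 126.21], [12.49, 139.97], [-82, 262], [0, 151.66], [-163.58, 163.58]. Speed limits (degrees/s): [159.86, 159.86, 180, 180, 180, 180].

## Interface

Orientations are given as a 3x3 rotation matrix whose columns are the frame's x, y, z axes.
In Python, from rig import bot gives the robot as it stands.
- The arm moves only by the tool arm_command, never from a script. Its argument "plan" is a list of rows, each an object of numbers: "claw": the opening, from 0 (shut) to 1 (fully open); "dx", "dy", "dz": the shift along the tool's x, y, z in cm; "twist": the turn about the tool's z in degrees. A call has 1 to 8 rows; each row is the pose to reach, as a shift and turn from the pose measured when the call began, along the tool's axes at that moment; what a row does not reach only later rows make up. A row lasts 1/12 s, in which the tool goes at most 41.7 mm and 7.16 degrees, less where a joint would pass 70% of its speed; a pose out of reach is approached as far as the arm can. A call with a gripper value outside its range is refused whole. The fingers move at their own pace and stop on an object; the grip force is fixed at half the most. Time passes only in rows, so rows that repeat a pose let the fingers close. It gives the time, the measured TCP pose, the force and the opening at its end, in the units of the state.
- bot.read_state(): the state, without advancing time (a new reading comes with each control period).
- bot.capture(name): name is "scene" or "top" or "wrist"; returns the picture (420x560x3 uint8, red, green, blue); there is no depth.
- bot.calibration(name): a dict with "intrinsics" (3x3 intrinsics, pixels), "k1" (the pictures are not rectified: a ray, as slopes to the right and down, at radius r is drawn at 1 + k1 r^2 times it, then the intrinsics apply), "rvec" (rotation vector, rad) and "tvec" (3), from world to camera coordinates, as OpenCV has them; the wrist camera has in their place "T_tool_cam" (4x4, takes a point from camera to tool coordinates, whose origin is the TCP and whose axes are the tool frame's). Camera axes: x right, y down, z forward; pixel columns grow to the right and rows downward; lengths in m; the calibration is good to about 2 mm. A picture is of the moment at which its call begins: read the wrist's pose just before it. calibration takes no time and is no camera call.
- bot.hand_in(): hands the job in, once; it reports no verdict.
The state is a dict: "time_s": time; "joint_positions": joint angles; "qvel": joint speeds; "tau": joint torques, N m; "position": TCP position; "tcp_rot": TCP orientation; "force": force on the tool from outside, world axes, zero at the start; "moment": the same for the moment, N m; "opening": opening from 0.0 (shut) to 1.0 (fully open).
Only numpy, scipy, OpenCV 4.12 (cv2) and the standard library are available. Lean on these libraries where they do the work, as an engineer would, in place of code of your own. Each camera call takes 0.05 s, during which the arm holds its last target.

## Working session

There is one attempt and no reset: what is moved stays moved. The work goes in short steps, Python scripts to look and compute and a tool call to move; the robot and the scene stay as the last step left them, time stands still between calls to the robot, and variables do not carry over. Pictures are saved under pics/ and viewed, and the job is handed in when it is done.

Besides the shell and the picture viewer there is one more tool, called after "Call:" by a JSON object that holds its "name" and its "arguments". arm_command: Moves the arm, as the interface text tells. Its arguments: {"type":"object","properties":{"plan":{"type":"array"}},"required":["plan"]}

```bash
mkdir -p pics; ls
python3 - <<'E'
from rig import bot
import cv2
s=bot.read_state()
for k in s: print(k,s[k])
for n in("scene","top"):
    im=bot.capture(n); cv2.imwrite(f"pics/{n}0.png",im[:,:,::-1])
for n in("scene","top","wrist"): print(n,bot.calibration(n))
E
```

```text
pics
time_s 0.0
joint_positions [ 5.28558482e+01  3.02788291e+01  8.21562458e+01 -1.68260807e-03
  6.76882276e+01 -1.02264193e+01]
qvel [ 0.00691044  0.08476856  0.00436461  0.06391763 -0.12957301  0.08695191]
tau [-7.43627988e-04 -4.40040386e+01 -1.76593119e+01  6.33063563e-02
  5.83057408e-02 -1.19723400e-04]
position [0.28247012 0.55670997 0.22157388]
tcp_rot [[ 4.52699366e-01  8.91662297e-01 -1.27778849e-03]
 [ 8.91660686e-01 -4.52701030e-01 -1.73182986e-03]
 [-2.12266356e-03 -3.55355482e-04 -9.99997684e-01]]
force [ 0.31371747 -0.18326674  0.0512903 ]
moment [ 3.51700469e-02 -9.91600566e-05 -1.08132114e-02]
opening 0.9989593355229133
scene {'intrinsics': array([[409.44451267,   0.        , 276.86040205],
       [  0.        , 409.44451267, 210.98625514],
       [  0.        ,   0.        ,   1.        ]]), 'k1': 0.007927014869391829, 'rvec': array([ 2.07089103, -0.90155839,  0.46865196]), 'tvec': array([-0.37056951,  0.30305795,  0.84153806])}
top {'intrinsics': array([[416.77789623,   0.        , 278.75935558],
       [  0.        , 416.77789623, 216.09141292],
       [  0.        ,   0.        ,   1.        ]]), 'k1': 0.04320303609235274, 'rvec': array([ 2.15457496, -2.13318882,  0.18503277]), 'tvec': array([0.0119016 , 0.56266258, 1.45899091])}
wrist {'intrinsics': array([[350.07443512,   0.        , 280.63322624],
       [  0.        , 350.07443512, 213.03636305],
       [  0.        ,   0.        ,   1.        ]]), 'k1': -0.07985855250662645, 'T_tool_cam': array([[ 9.99999778e-01,  5.48917412e-04,  3.77608733e-04,
        -1.05723651e-03],
       [-6.24217579e-04,  9.70032025e-01,  2.42976298e-01,
        -6.56287397e-02],
       [-2.32918644e-04, -2.42976480e-01,  9.70032152e-01,
        -1.61604876e-01],
       [ 0.00000000e+00,  0.00000000e+00,  0.00000000e+00,
         1.00000000e+00]])}
```

View pics/scene0.png

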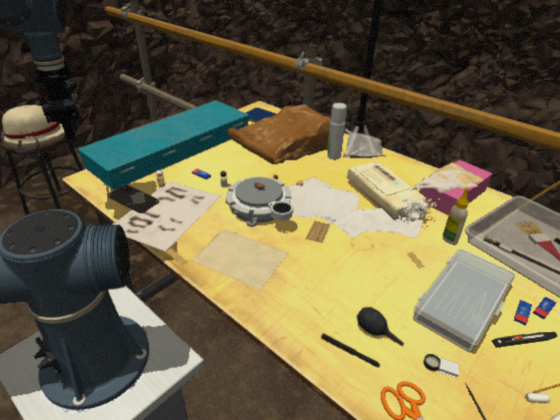

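View pics/top0.png

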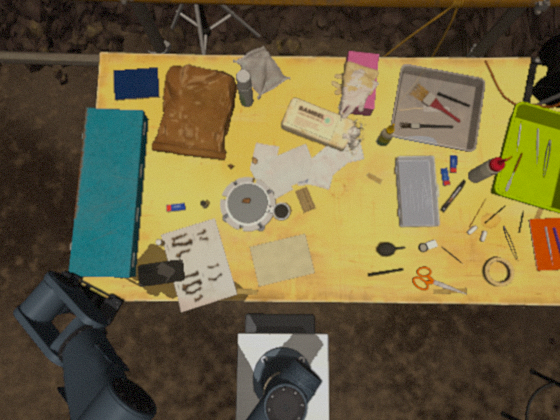

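```bash
cat > h.py <<'E'
import numpy as np, cv2
from rig import bot
def ray(name,uv,st=None):
    c=bot.calibration(name);K=c["intrinsics"]
    d=np.array([(uv[0]-K[0,2])/K[0,0],(uv[1]-K[1,2])/K[1,1]])
    x=d.copy()
    for _ in range(20): x=d/(1+c["k1"]*(x@x))
    v=np.array([x[0],x[1],1.])
    if name=="wrist":
        T=c["T_tool_cam"];R=np.array(st["tcp_rot"])
        o=R@T[:3,3]+st["position"]; return o,R@T[:3,:3]@v
    R=cv2.Rodrigues(c["rvec"])[0]
    return -R.T@c["tvec"],R.T@v
def at(name,uv,z,st=None):
    o,v=ray(name,uv,st); return o+v*(z-o[2])/v[2]
def proj(name,P,st=None):
    c=bot.calibration(name);K=c["intrinsics"];P=np.asarray(P,float)
    if name=="wrist":
        T=c["T_tool_cam"];R=np.array(st["tcp_rot"])
        p=T[:3,:3].T@(R.T@(P-st["position"])-T[:3,3])
    else: p=cv2.Rodrigues(c["rvec"])[0]@P+c["tvec"]
    x=p[:2]/p[2]; x=x*(1+c["k1"]*(x@x)); return K[:2,:2]@x+K[:2,2]
E
python3 - <<'E'
from h import *
for n,(a,b,c,d) in {"top":(205,170,305,245),"scene":(205,150,325,240)}.items():
    im=cv2.imread(f"pics/{n}0.png")[b:d,a:c]; cv2.imwrite(f"pics/{n}0c.png",cv2.resize(im,None,fx=800//(c-a),fy=800//(c-a),interpolation=cv2.INTER_CUBIC))
print(at("top",(248,203),.06),at("top",(282,212),.07))
print(at("scene",(259,188),.06),at("scene",(283,210),.07))
E
```

```text
[0.60640933 0.12840374 0.06      ] [0.57332857 0.00642575 0.07      ]
[0.61552936 0.1364003  0.06      ] [0.57285192 0.00065054 0.07      ]
```

View pics/top0c.png

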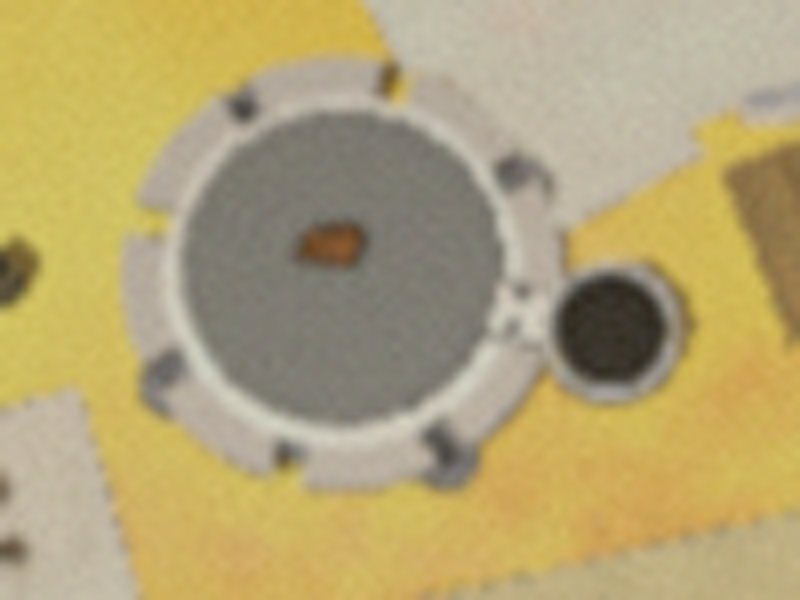

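View pics/scene0c.png

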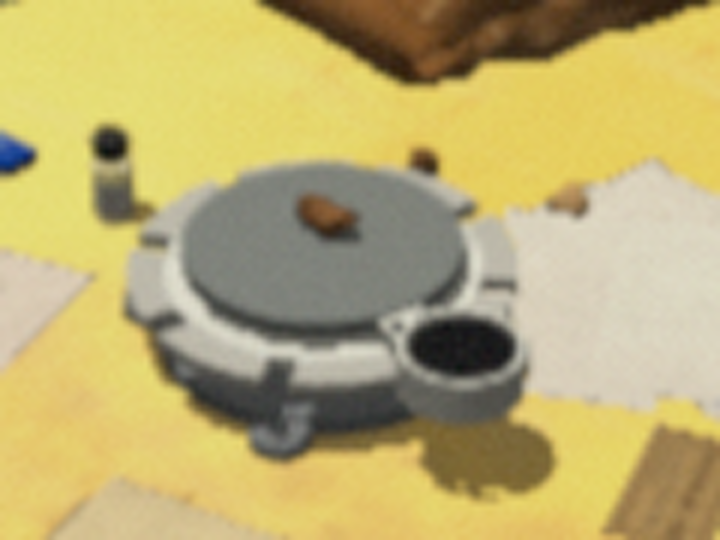

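Run:
```python
from h import *
c1=at("top",(247.4,202.9),.06);b1=at("top",(280.95,210.35),.07)
c2=at("scene",(259,190.3),.06);b2=at("scene",(281.6,207.2),.07)
for c,b in((c1,b1),(c2,b2)): print(c,b,np.linalg.norm((b-c)[:2]),np.degrees(np.arctan2(*(b-c)[1::-1])))
for p in((440,440),(287,452),(243,105),(388,78),(150,222),(520,172),(162,367)):
    n=at("top",(205+p[0]/8-.44,170+p[1]/8-.44),.044); print(np.linalg.norm((n-c1)[:2]),np.degrees(np.arctan2(*(n-c1)[1::-1])))
```

```text
[0.60674913 0.13055935 0.06      ] [0.57923837 0.01020537 0.07      ] 0.12345817348135821 -102.87558358408221
[0.60666483 0.12768657 0.06      ] [0.57990113 0.0122411  0.07      ] 0.11850718035089228 -103.05229491531048
0.08769501111939945 -149.67122406205266
0.08537740780465032 163.50003482899038
0.09128581323132393 31.726211916161745
0.09287425726624998 -11.071770533674012
0.09156228593856282 75.64726419385553
0.09215702120986467 -58.65601318629345
0.09239699027385392 118.32236733617012
```

Call:
{"name": "arm_command", "arguments": {"plan": [{"claw": 0,"dx": -1.4,"dy": 2,"dz": -1},{"claw": 0,"dx": -3.5,"dy": 5,"dz": -2},{"claw": 0,"dx": -5.6,"dy": 8.1,"dz": -2},{"claw": 0,"dx": -7.7,"dy": 11.2,"dz": -2},{"claw": 0,"dx": -9.8,"dy": 14.2,"dz": -2},{"claw": 0,"dx": -11.9,"dy": 17.3,"dz": -2},{"claw": 0,"dx": -14,"dy": 20.3,"dz": -2},{"claw": 0,"dx": -16.1,"dy": 23.4,"dz": -2}]}}

```text
$.plan[0]: bad value
```

Call:
{"name": "arm_command", "arguments": {"plan": [{"claw": 0,"dx": -1.4,"dy": 2,"dz": -1,"twist": 0},{"claw": 0,"dx": -3.5,"dy": 5,"dz": -2,"twist": 0},{"claw": 0,"dx": -5.6,"dy": 8.1,"dz": -2,"twist": 0},{"claw": 0,"dx": -7.7,"dy": 11.2,"dz": -2,"twist": 0},{"claw": 0,"dx": -9.8,"dy": 14.2,"dz": -2,"twist": 0},{"claw": 0,"dx": -11.9,"dy": 17.3,"dz": -2,"twist": 0},{"claw": 0,"dx": -14,"dy": 20.3,"dz": -2,"twist": 0},{"claw": 0,"dx": -16.1,"dy": 23.4,"dz": -2,"twist": 0}]}}

```text
time_s: 0.77
position: [0.4184, 0.3056, 0.2416]
tcp_rot: [[0.452, 0.892, -0.002], [0.892, -0.452, -0.002], [-0.003, -0.001, -1.0]]
force: [0.2, 0.2, 0.6]
opening: 0.479
```

Call:
{"name": "arm_command", "arguments": {"plan": [{"claw": 0,"dx": -2,"dy": 3,"dz": 0,"twist": 0},{"claw": 0,"dx": -4.3,"dy": 6.3,"dz": 0,"twist": 0},{"claw": 0,"dx": -6.6,"dy": 9.6,"dz": 0,"twist": 0},{"claw": 0,"dx": -8.9,"dy": 13,"dz": 0,"twist": 0},{"claw": 0,"dx": -11.2,"dy": 16.4,"dz": 0,"twist": 0},{"claw": 0,"dx": -13.5,"dy": 19.8,"dz": 0,"twist": 0},{"claw": 0,"dx": -15.6,"dy": 23,"dz": 0,"twist": 0},{"claw": 0,"dx": -16.4,"dy": 24.2,"dz": 0,"twist": 0}]}}

```text
time_s: 1.43
position: [0.5628, 0.0451, 0.2416]
tcp_rot: [[0.456, 0.89, 0.0], [0.89, -0.456, -0.004], [-0.003, 0.002, -1.0]]
force: [0.0, 0.7, 0.2]
opening: 0.009
```

Call:
{"name": "arm_command", "arguments": {"plan": [{"claw": 0,"dx": 0,"dy": 0,"dz": 0,"twist": 0},{"claw": 0,"dx": 0,"dy": 0,"dz": 0,"twist": 0}]}}

```text
time_s: 1.6
position: [0.5627, 0.0445, 0.2411]
tcp_rot: [[0.458, 0.889, -0.001], [0.889, -0.458, -0.003], [-0.003, 0.001, -1.0]]
force: [0.5, 0.6, 0.1]
opening: 0.003
```

Run:
```python
from h import *
import pickle
s=bot.read_state(); im=bot.capture("wrist")[:,:,::-1]
pickle.dump(s,open("w1.pkl","wb"))
print(s["position"],s["tcp_rot"],s["force"],s["opening"],s["joint_positions"])
cv2.imwrite("pics/w1.png",im)
print(proj("wrist",(.6067,.130,.06),s),proj("wrist",(.579,.0105,.07),s))
```

```text
[0.56265947 0.04446438 0.24105006] [[ 4.57909661e-01  8.88998295e-01 -8.79449382e-04]
 [ 8.88992051e-01 -4.57909831e-01 -3.42350969e-03]
 [-3.44620280e-03  7.85834653e-04 -9.99993753e-01]] [0.49529742 0.5862607  0.13553219] 0.0028671058514624422 [ -6.71277154  24.3298695   89.65439827  -0.21961852  66.04300319
 -69.37114593]
[378.33476294 193.43158748] [259.18729548 225.01363283]
```

View pics/w1.png

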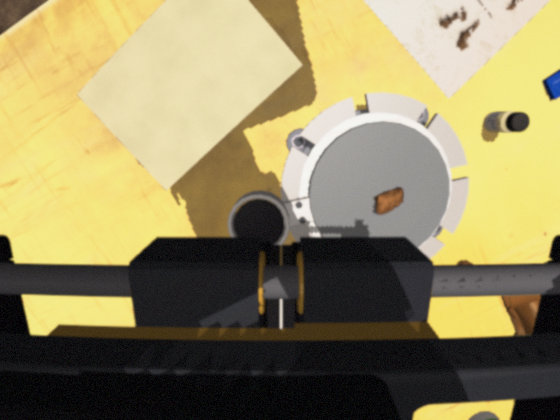

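Run:
```python
from h import *
im=cv2.imread("pics/w1.png")
a=im[80:340,200:500]
a=cv2.convertScaleAbs(a,alpha=1.3,beta=20)
cv2.imwrite("pics/w1c.png",cv2.resize(a[:225],None,fx=2.66,fy=2.66,interpolation=cv2.INTER_CUBIC))
a=cv2.convertScaleAbs(im[225:345,200:360],alpha=3,beta=30)
cv2.imwrite("pics/w1d.png",cv2.resize(a,None,fx=5,fy=5,interpolation=cv2.INTER_CUBIC))
```

```text
(no output)
```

View pics/w1c.png

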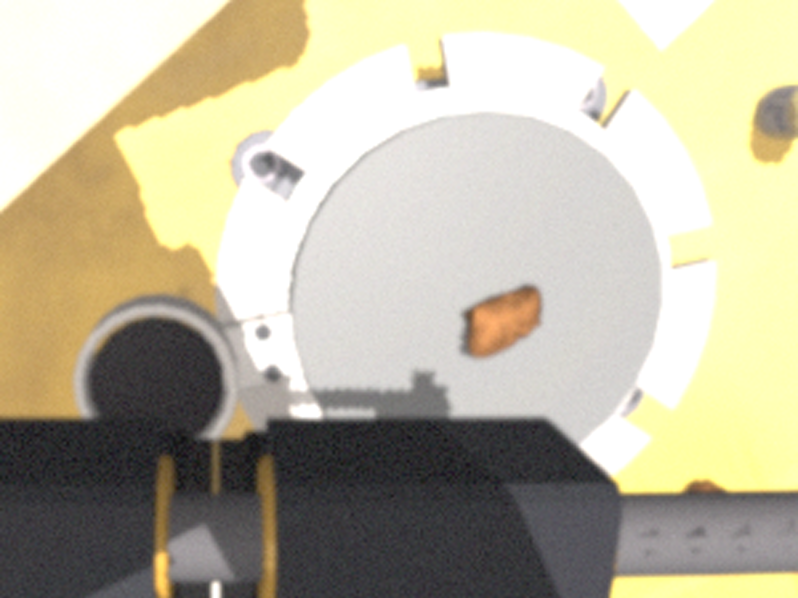

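View pics/w1d.png

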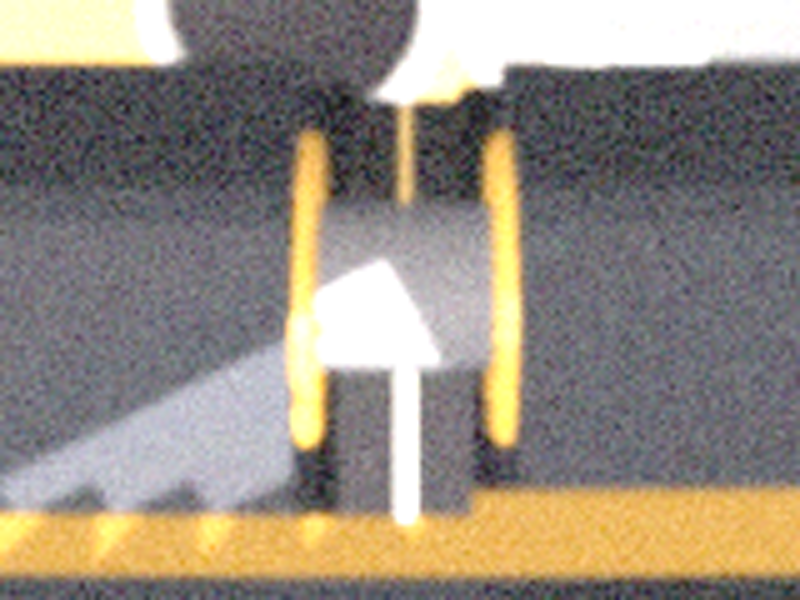

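Run:
```python
from h import *
import pickle
s=pickle.load(open("w1.pkl","rb"))
f=lambda x,y:(200+x/2.66-.3,80+y/2.66-.3)
c=at("wrist",f(476,297),.06,s);b=at("wrist",f(155,385),.07,s)
print(c,b,np.linalg.norm((b-c)[:2]),np.degrees(np.arctan2(*(b-c)[1::-1])))
for p in((282,180),(430,66),(617,105),(690,248),(630,425)):
    n=at("wrist",f(*p),.044,s); print(n[:2],np.linalg.norm((n-c)[:2]),np.degrees(np.arctan2(*(n-c)[1::-1])))
```

```text
[0.6049023  0.13112385 0.06      ] [0.57792773 0.00970834 0.07      ] 0.12437584953722593 -102.5258123299606
[0.53427303 0.08578481] 0.08392926967268263 -147.30237901693584
[0.5215483 0.1536985] 0.08635683572330538 164.84618220453703
[0.56634756 0.21203117] 0.08962400820857855 115.47918509335827
[0.63047544 0.2181377 ] 0.09069396319557578 73.62207570109604
[0.68798642 0.16996689] 0.09171561277976298 25.056774649942614
```

Call:
{"name": "arm_command", "arguments": {"plan": [{"claw": 0,"dx": -1.2,"dy": 1.1,"dz": 1,"twist": 0},{"claw": 0,"dx": -2.5,"dy": 2.3,"dz": 3.5,"twist": 0},{"claw": 0,"dx": -2.5,"dy": 2.3,"dz": 7,"twist": 0},{"claw": 0,"dx": -2.5,"dy": 2.3,"dz": 10.5,"twist": 0},{"claw": 0,"dx": -2.5,"dy": 2.3,"dz": 13,"twist": 0},{"claw": 0,"dx": -2.5,"dy": 2.3,"dz": 15,"twist": 0},{"claw": 0,"dx": -2.5,"dy": 2.3,"dz": 15.5,"twist": 0},{"claw": 0,"dx": -2.5,"dy": 2.3,"dz": 15.5,"twist": 0}]}}

```text
time_s: 2.32
position: [0.5685, 0.0147, 0.0848]
tcp_rot: [[0.454, 0.891, -0.006], [0.891, -0.454, -0.002], [-0.004, -0.005, -1.0]]
force: [-0.4, 0.2, -0.1]
opening: 0.009
```

Run:
```python
from h import *
import pickle
s=bot.read_state(); im=bot.capture("wrist")[:,:,::-1]; im2=bot.capture("scene")[:,:,::-1]
pickle.dump(s,open("w2.pkl","wb"))
print(s["time_s"],s["position"],s["force"],s["opening"])
a=cv2.convertScaleAbs(im[130:400,130:430],alpha=2,beta=20)
a=cv2.resize(a,None,fx=1.5,fy=1.5); b=cv2.resize(im2[150:240,225:325],(450,405),interpolation=cv2.INTER_CUBIC)
cv2.imwrite("pics/w2.png",cv2.resize(a,(450,405)));cv2.imwrite("pics/s2.png",b)
```

```text
2.3167 [0.5684942  0.01469618 0.08480963] [-0.39960824  0.21254325 -0.08931796] 0.00864143632379887
```

View pics/w2.png

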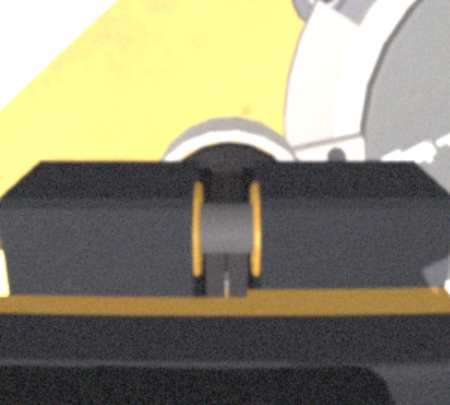

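View pics/s2.png

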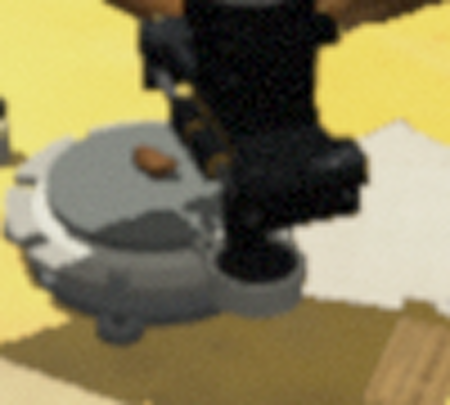

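Call:
{"name": "arm_command", "arguments": {"plan": [{"claw": 0,"dx": -0.2,"dy": 0.5,"dz": 0,"twist": 0},{"claw": 0,"dx": -0.2,"dy": 0.5,"dz": 0.3,"twist": 0},{"claw": 0,"dx": -0.2,"dy": 0.5,"dz": 0.5,"twist": 0},{"claw": 0,"dx": -0.2,"dy": 0.5,"dz": 0.5,"twist": 0}]}}

```text
time_s: 2.75
position: [0.5747, 0.0095, 0.0826]
tcp_rot: [[0.455, 0.89, 0.0], [0.89, -0.455, -0.003], [-0.003, 0.002, -1.0]]
force: [-0.5, -0.4, -0.0]
opening: 0.005
```

Run:
```python
from h import *
im2=bot.capture("scene")[:,:,::-1]
b=cv2.resize(im2[150:240,225:325],(800,720),interpolation=cv2.INTER_CUBIC)[260:,200:]
cv2.imwrite("pics/s3.png",cv2.convertScaleAbs(b,alpha=1.8,beta=20))
s=bot.read_state();print(s["position"],s["force"])
```

```text
[0.57448087 0.0095424  0.08247845] [-0.00097096  0.18803775 -0.18308146]
```

View pics/s3.png

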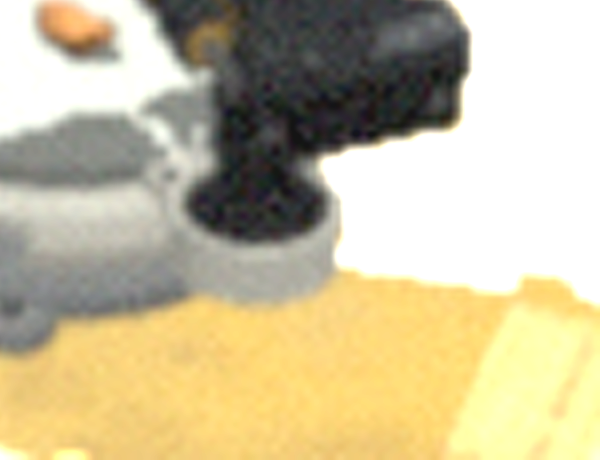

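Call:
{"name": "arm_command", "arguments": {"plan": [{"claw": 0,"dx": 0,"dy": 0,"dz": 0.4,"twist": 0},{"claw": 0,"dx": 0,"dy": 0,"dz": 0.8,"twist": 0},{"claw": 0,"dx": 0,"dy": 0,"dz": 1.2,"twist": 0},{"claw": 0,"dx": 0,"dy": 0,"dz": 1.5,"twist": 0},{"claw": 0,"dx": 0,"dy": 0,"dz": 1.8,"twist": 0},{"claw": 0,"dx": 0,"dy": 0,"dz": 2.1,"twist": 0},{"claw": 0,"dx": 0,"dy": 0,"dz": 2.1,"twist": 0}]}}

```text
time_s: 3.38
position: [0.5746, 0.0094, 0.0613]
tcp_rot: [[0.455, 0.89, -0.0], [0.89, -0.455, -0.003], [-0.003, 0.001, -1.0]]
force: [-0.5, -1.0, 5.4]
opening: 0.007
```

Call:
{"name": "arm_command", "arguments": {"plan": [{"claw": 0,"dx": 0,"dy": 0,"dz": 0.3,"twist": 0},{"claw": 0,"dx": 0,"dy": 0,"dz": 0.45,"twist": 0},{"claw": 0,"dx": 0,"dy": 0,"dz": 0.5,"twist": 0},{"claw": 0,"dx": 0,"dy": 0,"dz": 0.5,"twist": 0},{"claw": 0,"dx": 0,"dy": 0,"dz": 0.5,"twist": 0}]}}

```text
time_s: 3.8
position: [0.5752, 0.0092, 0.0569]
tcp_rot: [[0.455, 0.89, 0.001], [0.89, -0.455, -0.003], [-0.002, 0.003, -1.0]]
force: [0.1, -1.5, 6.6]
opening: 0.005
```

```bash
cat > arc.py <<'E'
import sys
from h import *
C=np.array([.6055,.1305])
s=bot.read_state();R=np.array(s["tcp_rot"]);p=s["position"];print(s["time_s"],p,s["force"])
d=p[:2]-C;r0=np.hypot(*d);a0=np.degrees(np.arctan2(d[1],d[0]));print("r,ang",r0,a0)
end=float(sys.argv[1]);n=int(sys.argv[2]);r1=float(sys.argv[3])
for i in range(1,n+1):
    a=np.radians(a0+(end-a0)*i/n);r=r0+(r1-r0)*min(1,i/3)
    q=np.array([*(C+r*np.array([np.cos(a),np.sin(a)])),p[2]])
    print(np.degrees(a).round(1),((R.T@(q-p))*100).round(2))
E
python3 arc.py -132 8 .125
```

```text
3.8 [0.57517031 0.0092433  0.05689404] [ 0.09180605 -1.4510281   6.63729384]
r,ang 0.1249923056567258 -104.04314399344858
-107.5 [-0.15 -0.75 -0.  ]
-111.0 [-0.25 -1.5  -0.  ]
-114.5 [-0.31 -2.26 -0.01]
-118.0 [-0.32 -3.03 -0.01]
-121.5 [-0.28 -3.79 -0.01]
-125.0 [-0.2  -4.54 -0.01]
-128.5 [-0.07 -5.3  -0.01]
-132.0 [ 0.1  -6.04 -0.02]
```

Call:
{"name": "arm_command", "arguments": {"plan": [{"claw": 0,"dx": -0.07,"dy": -0.35,"dz": 0.05,"twist": 0},{"claw": 0,"dx": -0.15,"dy": -0.75,"dz": 0.05,"twist": 0},{"claw": 0,"dx": -0.2,"dy": -1.1,"dz": 0.05,"twist": 0},{"claw": 0,"dx": -0.25,"dy": -1.5,"dz": 0.05,"twist": 0},{"claw": 0,"dx": -0.28,"dy": -1.9,"dz": 0.05,"twist": 0},{"claw": 0,"dx": -0.31,"dy": -2.3,"dz": 0.05,"twist": 0},{"claw": 0,"dx": -0.32,"dy": -2.65,"dz": 0.05,"twist": 0},{"claw": 0,"dx": -0.32,"dy": -3.0,"dz": 0.05,"twist": 0}]}}

```text
time_s: 4.47
position: [0.5487, 0.02, 0.0573]
tcp_rot: [[0.455, 0.89, 0.005], [0.89, -0.455, -0.004], [-0.001, 0.007, -1.0]]
force: [1.6, 1.3, 5.9]
opening: 0.005
```

```bash
python3 arc.py -131 8 .125
python3 - <<'E'
from h import *
im2=bot.capture("scene")[:,:,::-1]
b=cv2.resize(im2[150:240,205:325],(800,600),interpolation=cv2.INTER_CUBIC)
cv2.imwrite("pics/s4.png",cv2.convertScaleAbs(b,alpha=1.5,beta=20))
E
```

```text
4.4667 [0.54869544 0.02002619 0.0572615 ] [1.5801768  1.34336939 5.90475913]
r,ang 0.12422246277906604 -117.2117881347455
-118.9 [-0.02 -0.37 -0.  ]
-120.7 [-0.03 -0.75 -0.  ]
-122.4 [-0.02 -1.13 -0.01]
-124.1 [ 0.02 -1.5  -0.01]
-125.8 [ 0.07 -1.87 -0.01]
-127.6 [ 0.13 -2.24 -0.01]
-129.3 [ 0.2  -2.61 -0.02]
-131.0 [ 0.29 -2.98 -0.02]
```

View pics/s4.png

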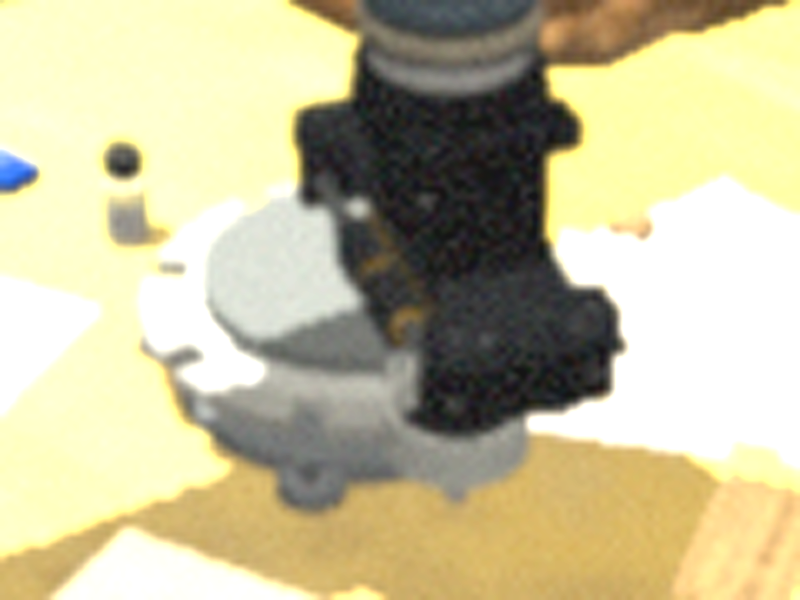

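Call:
{"name": "arm_command", "arguments": {"plan": [{"claw": 0,"dx": -0.02,"dy": -0.35,"dz": 0.08,"twist": 0},{"claw": 0,"dx": -0.03,"dy": -0.75,"dz": 0.08,"twist": 0},{"claw": 0,"dx": -0.02,"dy": -1.1,"dz": 0.08,"twist": 0},{"claw": 0,"dx": 0.02,"dy": -1.5,"dz": 0.08,"twist": 0},{"claw": 0,"dx": 0.07,"dy": -1.9,"dz": 0.08,"twist": 0},{"claw": 0,"dx": 0.13,"dy": -2.25,"dz": 0.08,"twist": 0},{"claw": 0,"dx": 0.2,"dy": -2.6,"dz": 0.08,"twist": 0},{"claw": 0,"dx": 0.3,"dy": -3.0,"dz": 0.08,"twist": 0}]}}

```text
time_s: 5.18
position: [0.5248, 0.0369, 0.0572]
tcp_rot: [[0.456, 0.89, 0.01], [0.89, -0.456, -0.003], [0.001, 0.01, -1.0]]
force: [2.2, -0.2, 5.8]
opening: 0.007
```

```bash
python3 arc.py -145 8 .125
python3 - <<'E'
from h import *
im2=bot.capture("scene")[:,:,::-1]
b=cv2.resize(im2[160:240,225:305],(600,600),interpolation=cv2.INTER_CUBIC)
cv2.imwrite("pics/s5.png",cv2.convertScaleAbs(b,alpha=1.5,beta=20))
im2=bot.capture("top")[:,:,::-1]
b=cv2.resize(im2[170:245,205:305],(800,600),interpolation=cv2.INTER_CUBIC)
cv2.imwrite("pics/t5.png",cv2.convertScaleAbs(b,alpha=1.5,beta=20))
E
```

```text
5.1833 [0.52481499 0.03685358 0.05722105] [ 2.23491065 -0.23609561  5.80509617]
r,ang 0.12361116901795603 -130.74792528950823
-132.5 [ 0.05 -0.38 -0.  ]
-134.3 [ 0.12 -0.77 -0.01]
-136.1 [ 0.19 -1.15 -0.01]
-137.9 [ 0.32 -1.52 -0.01]
-139.7 [ 0.47 -1.88 -0.02]
-141.4 [ 0.62 -2.23 -0.02]
-143.2 [ 0.79 -2.59 -0.03]
-145.0 [ 0.96 -2.93 -0.03]
```

View pics/s5.png

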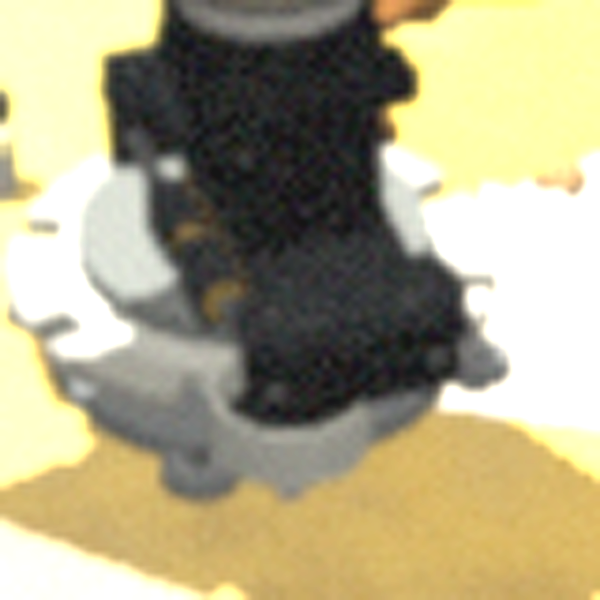

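View pics/t5.png

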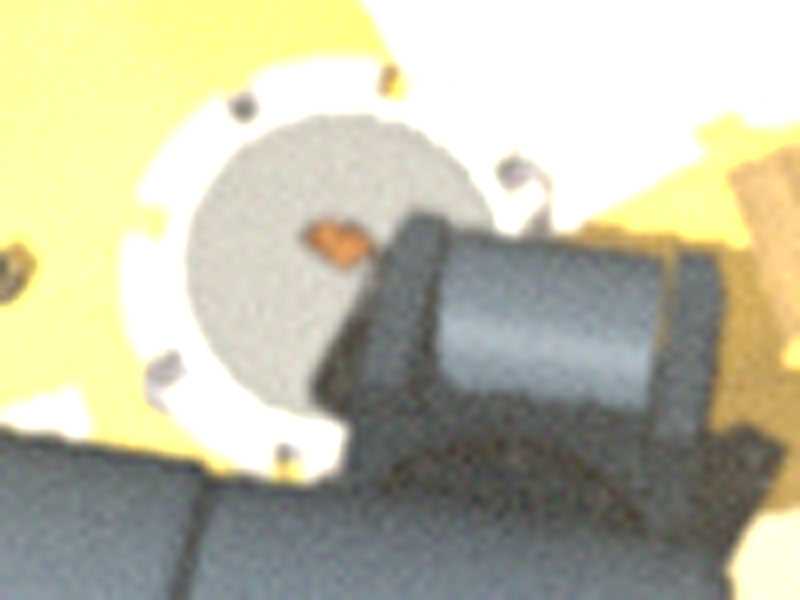

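```bash
cat > ov.py <<'E'
import sys
from h import *
src,out=sys.argv[1:3];phis=[float(x) for x in sys.argv[3:]]
im=cv2.imread(src) if src.endswith("png") else bot.capture("scene")[:,:,::-1]
if not src.endswith("png"): cv2.imwrite(out.replace(".png","_raw.png"),im)
a,b,w,k=225,165,75,8
o=cv2.convertScaleAbs(cv2.resize(im[b:b+w,a:a+w],None,fx=k,fy=k,interpolation=cv2.INTER_CUBIC),alpha=1.6,beta=25)
C=np.array([.6055,.1305]);t=np.linspace(0,2*np.pi,60)
for phi,col in zip(phis,[(0,0,255),(0,200,0),(255,0,0),(200,0,200)]):
    A=np.radians(-102.6-phi);c=C+.125*np.array([np.cos(A),np.sin(A)])
    for z,r in((.072,.031),(.044,.031)):
        q=np.array([(proj("scene",(c[0]+r*np.cos(x),c[1]+r*np.sin(x),z))-(a,b)+.5)*k for x in t])
        cv2.polylines(o,[q.astype(int)],True,col,1)
cv2.imwrite(out,o)
E
python3 ov.py live pics/o6.png 16 22 28; python3 ov.py pics/scene0.png pics/o0.png 0
```

```text
(no output)
```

View pics/o6.png

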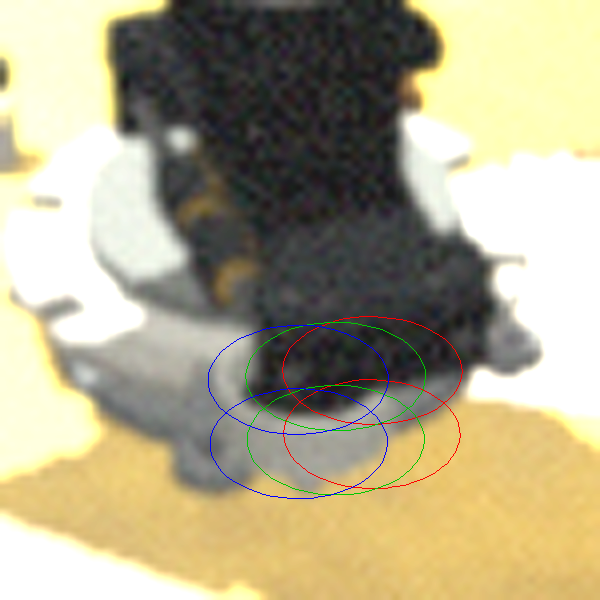

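View pics/o0.png

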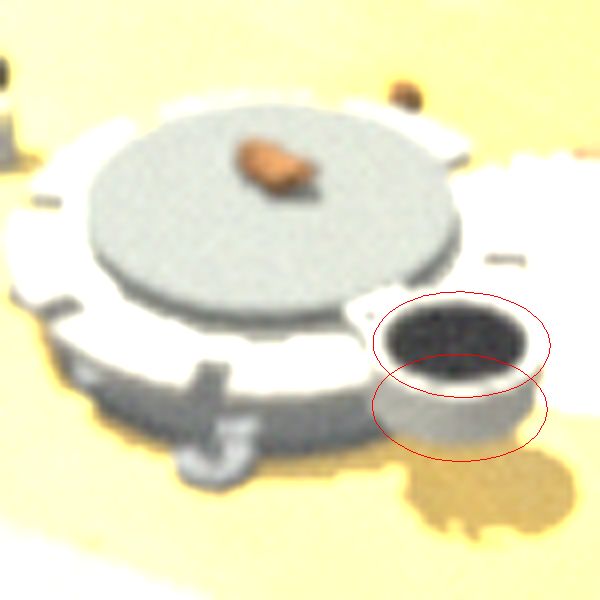

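Call:
{"name": "arm_command", "arguments": {"plan": [{"claw": 0,"dx": 0.05,"dy": -0.35,"dz": 0.05,"twist": 0},{"claw": 0,"dx": 0.1,"dy": -0.7,"dz": 0.05,"twist": 0},{"claw": 0,"dx": 0.18,"dy": -1.05,"dz": 0.05,"twist": 0},{"claw": 0,"dx": 0.3,"dy": -1.4,"dz": 0.05,"twist": 0},{"claw": 0,"dx": 0.4,"dy": -1.75,"dz": 0.05,"twist": 0},{"claw": 0,"dx": 0.55,"dy": -2.1,"dz": 0.05,"twist": 0},{"claw": 0,"dx": 0.7,"dy": -2.4,"dz": 0.05,"twist": 0},{"claw": 0,"dx": 0.85,"dy": -2.7,"dz": 0.05,"twist": 0}]}}

```text
time_s: 6.0
position: [0.5066, 0.0572, 0.0574]
tcp_rot: [[0.456, 0.89, 0.014], [0.89, -0.456, -0.003], [0.004, 0.014, -1.0]]
force: [1.3, 0.2, 5.5]
opening: 0.009
```

```bash
python3 arc.py -150 6 .125; python3 ov.py live pics/o7.png 30 35 40
```

```text
6.0 [0.50661582 0.05721721 0.05739866] [1.34328651 0.15473196 5.49282119]
r,ang 0.12307903552295757 -143.45795755336243
-144.5 [ 0.05 -0.24 -0.  ]
-145.6 [ 0.1  -0.48 -0.01]
-146.7 [ 0.16 -0.72 -0.01]
-147.8 [ 0.28 -0.92 -0.01]
-148.9 [ 0.4  -1.12 -0.01]
-150.0 [ 0.53 -1.33 -0.02]
```

View pics/o7.png

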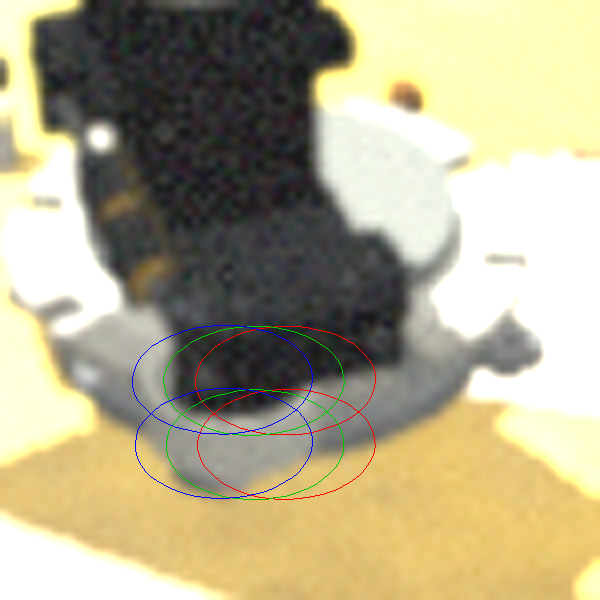

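Call:
{"name": "arm_command", "arguments": {"plan": [{"claw": 0,"dx": 0,"dy": 0,"dz": -0.3,"twist": 0},{"claw": 0,"dx": 0,"dy": 0,"dz": -0.6,"twist": 0},{"claw": 0,"dx": 0,"dy": 0,"dz": -0.9,"twist": 0},{"claw": 0,"dx": 0,"dy": 0,"dz": -1.0,"twist": 0},{"claw": 0,"dx": 0,"dy": 0,"dz": -1.0,"twist": 0}]}}

```text
time_s: 6.47
position: [0.506, 0.0577, 0.0674]
tcp_rot: [[0.456, 0.89, 0.014], [0.89, -0.456, -0.003], [0.004, 0.014, -1.0]]
force: [-1.1, -0.5, -0.2]
opening: 0.006
```

```bash
python3 arc.py -150 6 .125; python3 ov.py live pics/o8.png 34 37 40
```

```text
6.4667 [0.50596047 0.05772981 0.06740059] [-1.06579479 -0.5180814  -0.17828531]
r,ang 0.12330295508309384 -143.83064961182035
-144.9 [ 0.05 -0.22 -0.  ]
-145.9 [ 0.11 -0.45 -0.01]
-146.9 [ 0.17 -0.67 -0.01]
-147.9 [ 0.28 -0.86 -0.01]
-149.0 [ 0.4  -1.05 -0.01]
-150.0 [ 0.52 -1.24 -0.01]
```

View pics/o8.png

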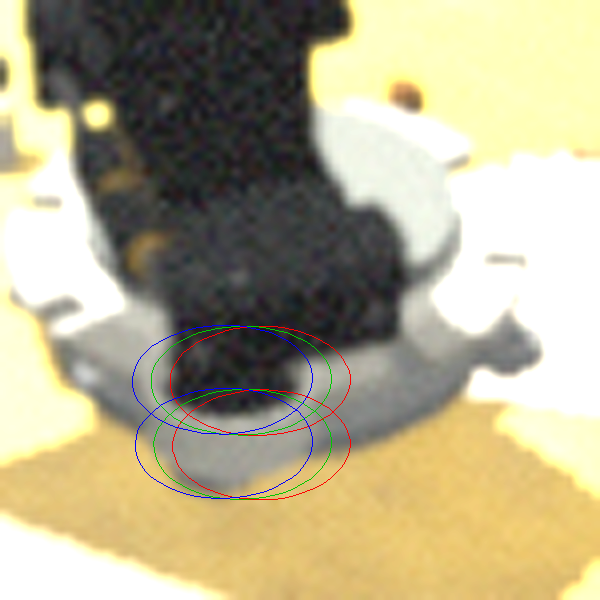

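Call:
{"name": "arm_command", "arguments": {"plan": [{"claw": 0,"dx": 0.03,"dy": -0.15,"dz": 0,"twist": 0},{"claw": 0,"dx": 0.06,"dy": -0.3,"dz": 0,"twist": 0},{"claw": 0,"dx": 0.1,"dy": -0.45,"dz": 0,"twist": 0},{"claw": 0,"dx": 0.15,"dy": -0.6,"dz": 0,"twist": 0},{"claw": 0,"dx": 0.2,"dy": -0.75,"dz": 0,"twist": 0},{"claw": 0,"dx": 0.25,"dy": -0.85,"dz": 0,"twist": 0}]}}

```text
time_s: 7.02
position: [0.4992, 0.064, 0.0671]
tcp_rot: [[0.456, 0.89, 0.013], [0.89, -0.456, -0.003], [0.004, 0.013, -1.0]]
force: [-0.2, 0.0, -1.4]
opening: 0.008
```

```bash
python3 arc.py -155 6 .125; python3 ov.py live pics/o9.png 40 45
```

```text
7.0167 [0.49915429 0.06403324 0.06709303] [-0.15196607  0.03102454 -1.36115605]
r,ang 0.12540829236825615 -147.99434635750688
-149.2 [ 0.14 -0.21 -0.  ]
-150.3 [ 0.29 -0.42 -0.  ]
-151.5 [ 0.45 -0.62 -0.01]
-152.7 [ 0.59 -0.83 -0.01]
-153.8 [ 0.74 -1.04 -0.01]
-155.0 [ 0.9  -1.24 -0.01]
```

View pics/o9.png

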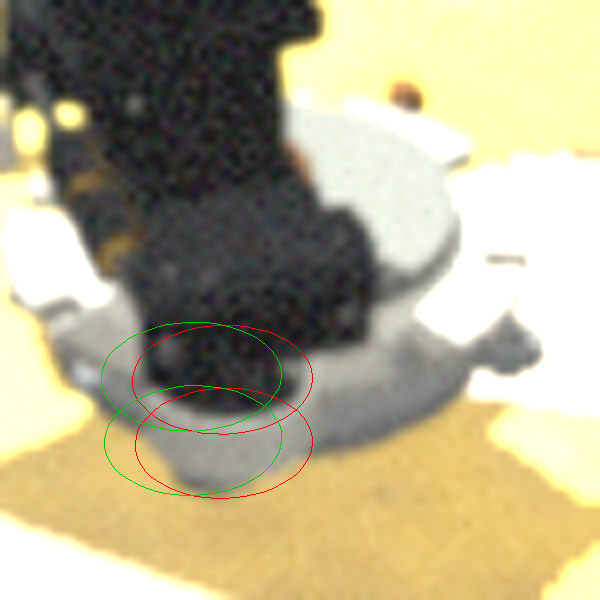

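Call:
{"name": "arm_command", "arguments": {"plan": [{"claw": 0,"dx": 0.08,"dy": -0.12,"dz": 0,"twist": 0},{"claw": 0,"dx": 0.16,"dy": -0.24,"dz": 0,"twist": 0},{"claw": 0,"dx": 0.25,"dy": -0.36,"dz": 0,"twist": 0},{"claw": 0,"dx": 0.34,"dy": -0.48,"dz": 0,"twist": 0},{"claw": 0,"dx": 0.42,"dy": -0.6,"dz": 0,"twist": 0},{"claw": 0,"dx": 0.42,"dy": -0.6,"dz": 0,"twist": 0}]}}

```text
time_s: 7.57
position: [0.496, 0.0709, 0.0672]
tcp_rot: [[0.456, 0.89, 0.014], [0.89, -0.456, -0.002], [0.005, 0.014, -1.0]]
force: [0.9, -1.1, -0.7]
opening: 0.005
```

```bash
python3 arc.py -158 6 .125; python3 ov.py live pics/o10.png 40 45
```

```text
7.5667 [0.49603898 0.07091121 0.06718075] [ 0.86411163 -1.08028264 -0.68231276]
r,ang 0.12462961033351284 -151.4368497851874
-152.5 [ 0.13 -0.2  -0.  ]
-153.6 [ 0.26 -0.4  -0.  ]
-154.7 [ 0.39 -0.6  -0.01]
-155.8 [ 0.54 -0.79 -0.01]
-156.9 [ 0.69 -0.97 -0.01]
-158.0 [ 0.84 -1.16 -0.01]
```

View pics/o10.png

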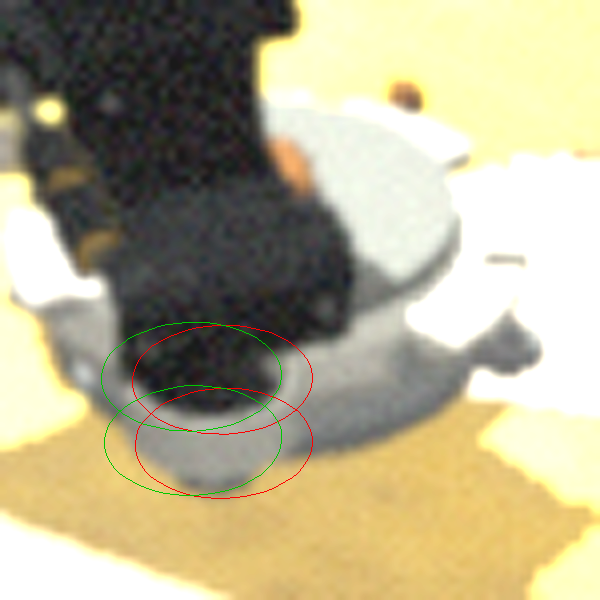

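Call:
{"name": "arm_command", "arguments": {"plan": [{"claw": 0,"dx": 0.06,"dy": -0.1,"dz": 0,"twist": 0},{"claw": 0,"dx": 0.12,"dy": -0.2,"dz": 0,"twist": 0},{"claw": 0,"dx": 0.18,"dy": -0.3,"dz": 0,"twist": 0},{"claw": 0,"dx": 0.18,"dy": -0.3,"dz": 0,"twist": 0}]}}

```text
time_s: 7.95
position: [0.4932, 0.0744, 0.0671]
tcp_rot: [[0.456, 0.89, 0.012], [0.89, -0.456, -0.001], [0.004, 0.012, -1.0]]
force: [0.3, 0.3, 3.8]
opening: 0.007
```

Call:
{"name": "arm_command", "arguments": {"plan": [{"claw": 0,"dx": 0,"dy": 0.1,"dz": -0.2,"twist": 0},{"claw": 0,"dx": -0.1,"dy": 0.3,"dz": -0.6,"twist": 0},{"claw": 0,"dx": -0.1,"dy": 0.3,"dz": -1.5,"twist": 0},{"claw": 0,"dx": -0.1,"dy": 0.3,"dz": -4,"twist": 0},{"claw": 0,"dx": -0.1,"dy": 0.3,"dz": -7,"twist": 0},{"claw": 0,"dx": -0.1,"dy": 0.3,"dz": -10,"twist": 0},{"claw": 0,"dx": -0.1,"dy": 0.3,"dz": -13,"twist": 0},{"claw": 0,"dx": -0.1,"dy": 0.3,"dz": -15,"twist": 0}]}}

```text
time_s: 8.62
position: [0.4939, 0.0723, 0.2204]
tcp_rot: [[0.456, 0.89, 0.015], [0.89, -0.456, -0.002], [0.005, 0.015, -1.0]]
force: [0.5, 0.2, 1.1]
opening: 0.005
```

```bash
python3 ov.py live pics/o11.png 45
python3 - <<'E'
from h import *
import pickle
s=bot.read_state();pickle.dump(s,open("w11.pkl","wb"));cv2.imwrite("pics/w11.png",bot.capture("wrist")[:,:,::-1])
print(s["position"],s["force"])
E
```

```text
[0.49601728 0.07227705 0.2233733 ] [ 0.46676135 -0.00362764  1.72897056]
```

View pics/o11.png

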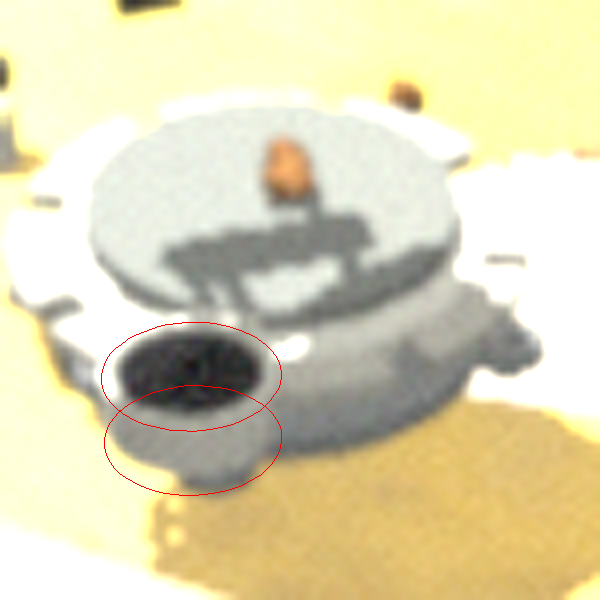

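View pics/w11.png

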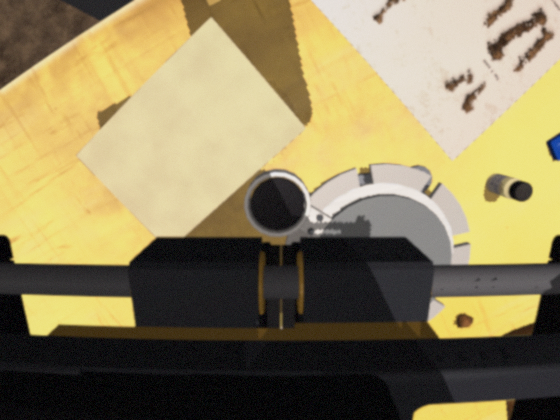

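Run:
```python
from h import *
import pickle
s=pickle.load(open("w11.pkl","rb"))
im=cv2.imread("pics/w11.png")[150:250,230:480]
cv2.imwrite("pics/w11c.png",cv2.resize(im,None,fx=3.2,fy=3.2,interpolation=cv2.INTER_CUBIC))
for z in(.07,.06):
  b=at("wrist",(277,202.5),z,s);d=b[:2]-(.6055,.1305);print(b,np.hypot(*d),np.degrees(np.arctan2(d[1],d[0]))+102.6)
print(bot.read_state()["force"])
```

```text
[0.50032503 0.06662069 0.07      ] 0.12305421863857623 -46.127085107655176
[0.50245229 0.06550394 0.06      ] 0.12183315608876312 -45.15883295742279
[ 0.88231008 -0.22127187 -0.63091159]
```

View pics/w11c.png

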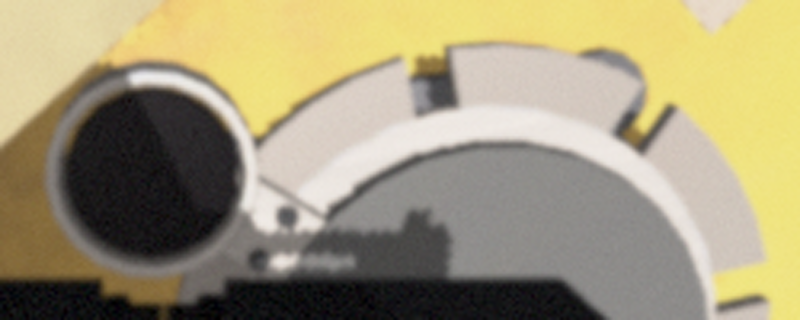

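Call:
{"name": "arm_command", "arguments": {"plan": [{"claw": 0,"dx": 0,"dy": 0,"dz": 0,"twist": 0},{"claw": 0,"dx": 0,"dy": 0,"dz": 0,"twist": 0},{"claw": 0,"dx": 0,"dy": 0,"dz": 0,"twist": 0},{"claw": 0,"dx": 0,"dy": 0,"dz": 0,"twist": 0}]}}

```text
time_s: 9.05
position: [0.4947, 0.0723, 0.22]
tcp_rot: [[0.456, 0.89, 0.018], [0.89, -0.456, -0.002], [0.006, 0.016, -1.0]]
force: [0.1, 0.6, 0.5]
opening: 0.005
```

Run:
```python
from h import *
for n,p in(("init",(273,172)),("now",(288,172))):
    q=at("scene",(225+p[0]/8-.5,165+p[1]/8-.5),.068); print(n,q,np.hypot(*(q[:2]-(.6055,.1305))))
print(bot.read_state()["force"]); bot.hand_in()
```

```text
init [0.61402981 0.13638994 0.068     ] 0.010365765232867667
now [0.61795363 0.13230232 0.068     ] 0.012583374485329792
[0.10714239 0.56118216 0.48451772]
the job is handed in; nothing more can be done
```

I turned the platform clockwise to the next notch. The button came up there, I lifted the fingers clear, and I handed the job in at about 9 s of the 35 s allowed.

With closed fingertips I pressed the button about 13 mm in (6.6 N) before moving the arm, then pushed the arm round by the collar wall to about 38°. There I raised the fingers so the button rested under the ring, and nudged the arm on slowly until the button popped up against them. The force went from about 0 to 3.8 N at the same height.

Last checks:
- **Platform angle:** the wrist camera gave 45° to 46° from the start, and the scene picture agreed with 45° to within about 1°. The pictures can't confirm the 0.75–0.82 rad band any tighter than that. The pop-up is the better evidence that it locked.
- **Button:** in both pictures the black disc sat level in the collar, as it did at the start.
- **Find:** it lies about 12 mm from the platform's centre, against about 10 mm before. I saw no contact with it.
- **Gripper:** it ended about 150 mm above the collar, with the force reading back at its noise level (about 0.5 N).
- **Other things:** I did not measure their positions again. The fingers touched only the button and collar.

Two things were off. The tool tilted by about 1° over the moves. My platform centre is good to about 2 mm, and my button radius came out 1 to 2 mm short of the given 125 mm.

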